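Eject the test cartridge and trap it on the chute

ROBOT

A 7-joint arm with a two-finger parallel gripper is mounted at the origin on a cart in front of the work surface, level with it; the furniture and walls round the work are solid. World frame = base frame: x ahead of the robot, y to its left, z up, the work surface at z = 0. Lengths are in m, angles in rad, forces in N, time in s.
With the tool pointing down it reaches from about 0.425 to 0.925 m from the base axis. Payload 6.8 kg.
Tool frame: the origin (TCP) lies on the front face of the gripper's body, between the roots of the fingers; the fingertips stand 73 mm ahead of it and the grasp point (between the pads) lies 54 mm ahead of it (env.nose_length is the distance from the TCP to the fingertips, in m); z points along the fingers, y is the line along which they close (so a half turn about z gives the same grasp; the last joint's range is limited). The gripper opens to 85 mm and grips with 20 to 120 N. Pads are 22 mm wide; open, the fingers measure 114 mm over their backs; the gripper's body (76 mm by 85 mm) begins 54 mm behind the grasp point. The pads swing forward as they close: fully open they stand 13 mm farther back than shut.
Start: joints at [-1.445, 0.477, 0.022, 1.555, -0.011, 1.109, -0.083], TCP at [0.156, 0.657, 0.304] pointing down, gripper open.
Joint ranges: [-2.96, 2.96], [-0.34, 2.1], [-1.41, 1.46], [0.24, 2.44], [-1.37, 4.51], [0.17, 1.92], [-2.96, 2.96]. Speed limits (rad/s): [2.39, 2.39, 3.14, 3.14, 3.14, 3.14, 3.14].

INTERFACE

Orientations are given as a unit quaternion [w, x, y, z].
In Python, from cell import env, kin, camera, calibration, job gives the robot as it stands. The module is installed in compiled form; this text tells all that it offers. Calls block until the motion is done:
- env.reach(position, orientation): joint-space move of the TCP to a pose.
- env.movel(position, velocity=0.15, rot=None, stop_force=None): straight line of the TCP; rot=None keeps the orientation; velocity is the mean speed in m/s. With stop_force (N) it stops when the force on the tool has changed by that much, and returns True; else False.
- env.goto_joints(angles): joint-space move.
- env.grip(opening, f_grip=None): finger opening in m; f_grip is the grip in N (None keeps the last); returns when the fingers have stopped.
- env.dwell(seconds).
- kin.inverse_kinematics(position, orientation): joint angles nearest the present ones, or None.
- env.get_state(): the state.
- camera(name): name is "side" or "top"; returns (picture, depth): 420x560x3 uint8, blue, green, red; 420x560 float32, m along the optical axis (not along the pixel's ray), 0 where there is no reading.
- calibration(name): a dict with "fx", "fy", "cx", "cy" (pixels), "rvec" (rotation vector, rad) and "tvec" (3), from world to camera coordinates, as OpenCV has them. Camera axes: x right, y down, z forward; pixel columns grow to the right and rows downward; lengths in m; the calibration is good to about 2 mm. A picture is of the moment at which its call begins. calibration takes no time and is no camera call.
A pose or a line that the arm cannot do raises env.PlanningError and nothing moves.
- job.job_done(): hands the job in; it is judged then, once.
The state is a dict: "time": time; "qpos": joint angles; "joint_velocities": joint speeds; "joint_torque": joint torques, N m; "tcp_pos": TCP position; "orientation": TCP orientation; "force": force on the tool from outside, world axes, zero at the start; "torque": the same for the moment, N m; "opening": finger opening in m; "gripper_force": force on a finger pad.
Only numpy, scipy, OpenCV 4.12 (cv2) and the standard library are available. Lean on these libraries where they do the work, as an engineer would, in place of code of your own. Each camera call takes 0.05 s, during which the arm holds its last target. There are 200 camera calls.

TASK

Eject the orange test cartridge from the white reader: press the blue key down with one fingertip while the other finger stands over the chute in front of the cartridge, so that the cartridge springs out of the bay, is stopped by that finger when no more than about half of it is out, and cannot slide off the chute. Do not pick up or pinch anything and leave the other things on the bench as they are. Finish while still holding: key down, and the popped cartridge resting against the finger.

Things in the scene. Friction and masses are not known exactly. Their poses are not given: they have to be found in the camera images.
- dock: White cartridge reader, fixed. x axis level, from the chute into the bay (the cartridge pops out along -x); y level, towards the key's side; z up. Origin on the bench under the middle of the channel, at the mouth of the bay. Roofed bay from x = 0 to 114 mm, 58 mm wide, top 68 mm above the bench. Open chute from x = -114 mm to 0.
- chute (a point): Point on the middle of the chute's floor, 30 mm in front of the mouth of the bay, 20 mm above the bench, level with the key's centre. The chute is 44 mm wide between low rails (tops 26 mm above the bench, 54 mm over all), with no end stop.
- key_top (a point): Centre of the top of the blue eject key, a flat 36 x 36 mm pad beside the chute at x = -30, y = 60 mm of the reader, 46 mm above the bench when up. It moves straight down, together with a 5 mm thick steel tooth in the chute floor, which stops the cartridge. Below it a pedestal, x = -60 to 0, y = 28 to 80 mm, 26 mm high.
- key (a joint): Travel of the eject key in m: 0 up, 0.010 fully down. Spring: 2 N at the start, 4.5 N fully down; it comes up when let go. At about 0.006 the tooth frees the cartridge and a spring behind it (3 N, reaching 45 mm) throws it out in about a tenth of a second; with nothing in its way it shoots off the end of the chute.
- cart_front (a point): Centre of the front face of the orange cartridge (70 long, 40 wide, 34 mm high, 150 g, slippery, loose on the chute floor); 17 mm above its underside, 37 mm above the bench. It starts at the mouth of the bay (reader x = 0). x axis: back into the bay. The spring still presses it forward, with 1.6 to 3 N, while it is less than 45 mm out.
- tape: Roll of beige label tape lying flat, 77 mm across, 19 mm high, a bystander; origin at the centre of its underside.
- pen: Red marker lying flat, 128 mm long, a bystander; origin at the middle of its underside.
- dish: Closed petri dish, 90 mm across, 12 mm high, a bystander; origin at the centre of its underside.
- amber_bottle: Brown glass bottle with a black cap, 72 mm across, 172 mm high, a bystander; origin at the centre of its underside.
- loose_cap: Dark green screw cap, 35 mm across, 12 mm high, a bystander; origin at the centre of its underside.

How it is judged:
By the outcome, as a careful person would: the job done as asked, in the order asked, and still so for the second after the job is handed in, while the arm keeps its last pose, push and grip.
It also fails if it takes over 32 s, if anything falls off the work surface, if the arm or the gripper's body presses on something with over 40 N, if the wrist force passes 120 N, or if a joint passes its speed limit or range.

## Working session

There is one attempt and no reset: what is moved stays moved. The work goes in short steps, each a Python script; the robot and the scene stay as the last script left them, time stands still between calls to the robot, and variables do not carry over. Pictures are saved under pics/ and viewed, at most 10 in all, crops included, and the job is handed in when it is done.

```bash
mkdir -p pics; cat > h.py <<'E'
import numpy as np, cv2
from cell import env, kin, camera, calibration, job
def cloud(name):
    im,d=camera(name); c=calibration(name)
    R=cv2.Rodrigues(np.array(c["rvec"],float))[0]; t=np.array(c["tvec"],float).ravel()
    v,u=np.mgrid[:d.shape[0],:d.shape[1]]
    P=np.dstack([(u-c["cx"])/c["fx"]*d,(v-c["cy"])/c["fy"]*d,d])
    W=(P-t)@R
    W[d==0]=np.nan
    return im,d,W
E
python3 - <<'E'
from h import *
for n in("side","top"):
    im,d,W=cloud(n); cv2.imwrite(f"pics/{n}0.png",im); np.save(f"{n}0.npy",W)
    c=calibration(n); R=cv2.Rodrigues(np.array(c["rvec"],float))[0]; print(n,-R.T@np.array(c["tvec"]).ravel(),R[2],(d==0).mean())
s=env.get_state();print(s["time"],s["orientation"],s["tcp_pos"],s["opening"],env.nose_length)
E
```

```text
side [ 0.26074677 -0.48591322  0.50225738] [ 0.26051754  0.83763202 -0.48010749] 0.004026360544217687
top [0.29275402 0.29388696 1.13309116] [ 0.17424569  0.01736106 -0.98454915] 0.00407312925170068
0.1 [-3.49934599e-05  1.16622072e-01  9.93176026e-01 -8.20200389e-04] [0.1562928  0.65623371 0.30302794] 0.08553612604141249 0.0726
```

View pics/side0.png

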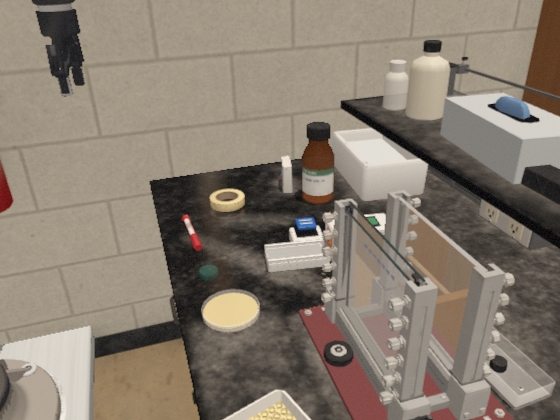

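View pics/top0.png

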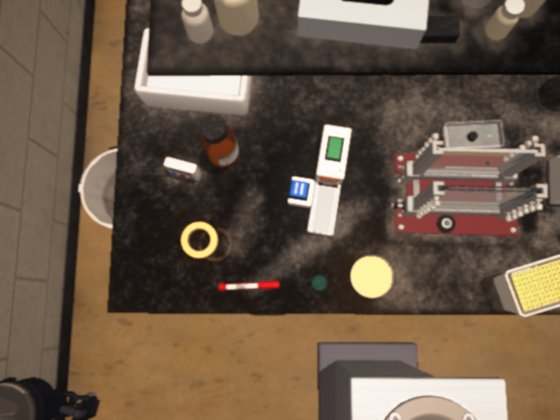

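The side view shows the reader with its blue key at (306,225) and the chute at (295,255). In the top view the key is at (300,189), the chute at (323,210) and the bay roof at (335,150). The bystanders are clear of these, and the chute points towards the robot.

```bash
python3 - <<'E'
from h import *
for n in("side","top"):
    W=np.load(f"{n}0.npy"); im=cv2.imread(f"pics/{n}0.png"); hsv=cv2.cvtColor(im,cv2.COLOR_BGR2HSV)
    H,S,V=cv2.split(hsv)
    v,u=np.mgrid[:420,:560]
    reg=(u>270)&(u<365)&(v>115)&(v<245) if n=="top" else (u>255)&(u<400)&(v>205)&(v<280)
    def rep(l,m):
        P=W[m&~np.isnan(W[...,0])]; 
        if len(P): print(n,l,len(P),"med",np.median(P,0).round(4),"min",np.percentile(P,3,axis=0).round(4),"max",np.percentile(P,97,axis=0).round(4))
    rep("blue",reg&(H>100)&(H<130)&(S>120)&(V>80))
    rep("bluetop",reg&(H>100)&(H<130)&(S>120)&(V>80)&(abs(W[...,2]-.046)<.006))
    rep("orange",reg&(H>3)&(H<18)&(S>140)&(V>100))
    if n=="top":
        for l,a,b in(("roof",.06,.078),("chute",.014,.034)):
            m=reg&(W[...,2]>a)&(W[...,2]<b)&(W[...,2]>0)
            if l=="chute": m&=(u>305)&(v>175)&(S<60)&(V>120)
            k,lab,st,ce=cv2.connectedComponentsWithStats(m.astype(np.uint8)); i=1+np.argmax(st[1:,4]); m=lab==i
            rep(l,m); r=cv2.minAreaRect(W[m][:,:2].astype(np.float32)*1000); print(r, cv2.boxPoints(r).round(0).tolist())
c=cv2.imread("pics/top0.png")[110:250,260:380]; a=cv2.resize(c,None,fx=4,fy=4,interpolation=cv2.INTER_CUBIC); cv2.imwrite("pics/crop0.png",a)
E
```

```text
side blue 172 med [0.5415 0.2583 0.0462] min [0.5247 0.248  0.0007] max [0.5902 0.3625 0.0482]
side bluetop 150 med [0.5393 0.2556 0.0465] min [0.5246 0.2479 0.0412] max [0.5583 0.2832 0.0483]
side orange 20 med [0.5604 0.1891 0.0398] min [0.5588 0.184  0.0337] max [0.5645 0.2134 0.0585]
top blue 182 med [0.5385 0.2702 0.0446] min [0.5242 0.2509 0.0265] max [0.5569 0.2872 0.0492]
top bluetop 163 med [0.5387 0.2702 0.0451] min [0.524  0.253  0.0409] max [0.5569 0.2872 0.0492]
top orange 38 med [0.5629 0.2077 0.0485] min [0.5594 0.1875 0.0298] max [0.5655 0.2229 0.0542]
top roof 1417 med [0.6159 0.1964 0.0676] min [0.5641 0.1663 0.0632] max [0.6698 0.2263 0.072 ]
((618.2882080078125, 195.70880126953125), (58.1148681640625, 114.74665069580078), 80.36065673828125) [[557.0, 177.0], [670.0, 157.0], [680.0, 215.0], [567.0, 234.0]]
top chute 1423 med [0.5083 0.2198 0.0209] min [0.4524 0.1858 0.0159] max [0.559  0.2483 0.0279]
((508.2657165527344, 223.96759033203125), (74.73163604736328, 116.35367584228516), 80.84514617919922) [[445.0, 196.0], [560.0, 178.0], [572.0, 252.0], [457.0, 270.0]]
```

View pics/crop0.png

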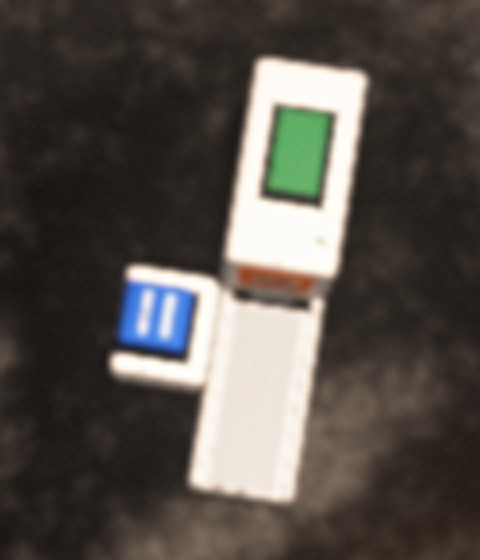

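The crop shows the reader's axis tilted slightly, the key at (157,318) and the cartridge front at (275,280), where the channel meets the roof. The fitted roof measures 58 x 115 mm at a height of 68 mm, and the key top is at 45–46 mm. Both match the text. I'll go above the place, set the finger spacing and check.

```bash
cat >> h.py <<'E'
from scipy.spatial.transform import Rotation as Rn
a=np.deg2rad(-9.64); X=np.array([np.cos(a),np.sin(a),0]); Y=np.array([-np.sin(a),np.cos(a),0])
O=np.array([.6183,.1957,0])-.057*X
Z=np.array([0,0,-1.]); Q=Rn.from_matrix(np.c_[np.cross(Y,Z),Y,Z]).as_quat()[[3,0,1,2]]
def P(x,y,z): return O+x*X+y*Y+np.array([0,0,z])
E
python3 - <<'E'
from h import *
print(O,P(-.03,.06,.046))
env.reach(P(-.033,.03,.28),Q)
env.grip(.046)
env.movel(P(-.033,.03,.150),velocity=.12)
s=env.get_state();print(s["time"],s["tcp_pos"],P(-.033,.03,.150),s["opening"],s["force"])
for n in("side","top"):
    im,d,W=cloud(n); np.save(f"{n}1.npy",W); cv2.imwrite(f"pics/{n}1f.png",im)
    c=im[150:290,230:400] if n=="side" else im[110:250,260:380]
    cv2.imwrite(f"pics/{n}1.png",cv2.resize(c,None,fx=4,fy=4,interpolation=cv2.INTER_CUBIC))
E
```

```text
[0.56210488 0.20524505 0.        ] [0.54257592 0.26942153 0.046     ]
3.8333 [0.53509962 0.24050938 0.15074372] [0.53459457 0.24034752 0.15      ] 0.046000484365086455 [ 0.51662735 -0.0030774  -0.45251046]
```

View pics/side1.png

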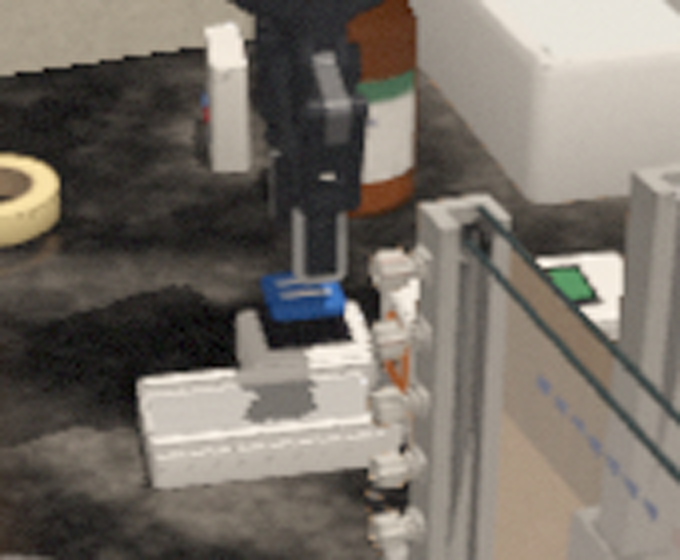

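View pics/top1.png

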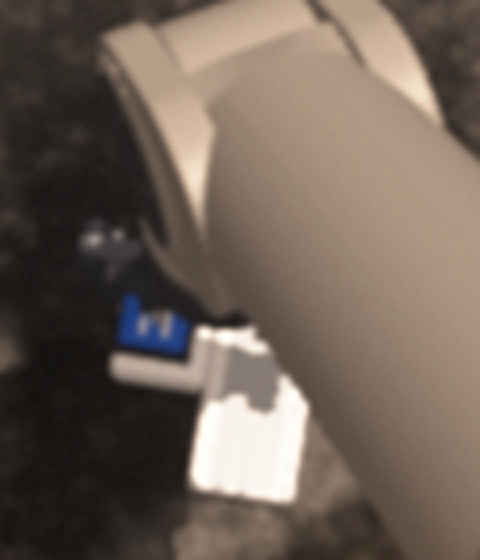

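The near fingertip is at crop (320,275), directly over the chute, and its shadow falls on the chute at (280,400). The arm hides the fingers in the top view. I'll check the near finger's 3D position in the reader frame.

```bash
python3 - <<'E'
from h import *
W=np.load("side1.npy"); L=(W-O)@np.c_[X,Y,[0,0,1]]
R=np.round(L*1000)
m=(L[...,2]>.06)&(L[...,2]<.1)&(abs(L[...,0]+.03)<.04)&(L[...,1]>-.03)&(L[...,1]<.09)
m[:, :290]=0;m[:,330:]=0
p=R[m];print(len(p))
for v in range(196,222,2): print(v,[tuple(R[v,u].astype(int)) for u in range(300,320,3)])
E
```

```text
167
196 [(np.int64(-40), np.int64(56), np.int64(104)), (np.int64(-45), np.int64(-2), np.int64(133)), (np.int64(-45), np.int64(-29), np.int64(146)), (np.int64(-37), np.int64(-14), np.int64(138)), (np.int64(-33), np.int64(-19), np.int64(140)), (np.int64(-28), np.int64(-20), np.int64(139)), (np.int64(-25), np.int64(-27), np.int64(143))]
198 [(np.int64(-40), np.int64(52), np.int64(102)), (np.int64(-45), np.int64(-4), np.int64(129)), (np.int64(-45), np.int64(-28), np.int64(142)), (np.int64(-38), np.int64(-20), np.int64(137)), (np.int64(-34), np.int64(-22), np.int64(138)), (np.int64(-28), np.int64(-21), np.int64(136)), (np.int64(-24), np.int64(-26), np.int64(138))]
200 [(np.int64(-40), np.int64(53), np.int64(97)), (np.int64(-46), np.int64(-7), np.int64(127)), (np.int64(-44), np.int64(-25), np.int64(136)), (np.int64(-39), np.int64(-23), np.int64(135)), (np.int64(-34), np.int64(-24), np.int64(135)), (np.int64(-29), np.int64(-23), np.int64(134)), (np.int64(-24), np.int64(-25), np.int64(134))]
202 [(np.int64(-40), np.int64(56), np.int64(91)), (np.int64(-45), np.int64(-5), np.int64(122)), (np.i
[... 2406 characters left out ...]
nt64(2), np.int64(89)), (np.int64(17), np.int64(156), np.int64(2))]
218 [(np.int64(-22), np.int64(155), np.int64(2)), (np.int64(-44), np.int64(1), np.int64(88)), (np.int64(-40), np.int64(-2), np.int64(89)), (np.int64(-35), np.int64(-4), np.int64(90)), (np.int64(-30), np.int64(-5), np.int64(90)), (np.int64(-23), np.int64(0), np.int64(86)), (np.int64(15), np.int64(148), np.int64(1))]
220 [(np.int64(-38), np.int64(64), np.int64(49)), (np.int64(-32), np.int64(66), np.int64(47)), (np.int64(-39), np.int64(2), np.int64(83)), (np.int64(-34), np.int64(-1), np.int64(84)), (np.int64(-29), np.int64(-1), np.int64(83)), (np.int64(7), np.int64(140), np.int64(2)), (np.int64(13), np.int64(141), np.int64(1))]
```

The chute finger spans x = -45 to -22 mm and reaches y = -7 mm, with its tip about 69 mm below the TCP. That is well placed, so I'll press now.

```bash
python3 - <<'E'
from h import *
env.movel(P(-.033,.03,.122),velocity=.08)
f0=env.get_state()["force"]
r=env.movel(P(-.033,.03,.098),velocity=.025,stop_force=12)
s=env.get_state();print(r,s["time"],s["tcp_pos"],s["force"]-f0,s["opening"])
env.dwell(.3)
s=env.get_state();print(s["tcp_pos"],s["force"]-f0,s["opening"])
im,d,W=cloud("side"); np.save("side2.npy",W)
cv2.imwrite("pics/side2.png",cv2.resize(im[150:290,230:400],None,fx=4,fy=4,interpolation=cv2.INTER_CUBIC))
E
```

```text
True 5.1083 [0.53461388 0.24062134 0.1062282 ] [-2.58417947 -1.20446689  7.45286066] 0.0461025932641258
[0.53458772 0.24062276 0.10620096] [-2.07217632 -1.11390565  8.41441086] 0.04642254881625663
```

View pics/side2.png

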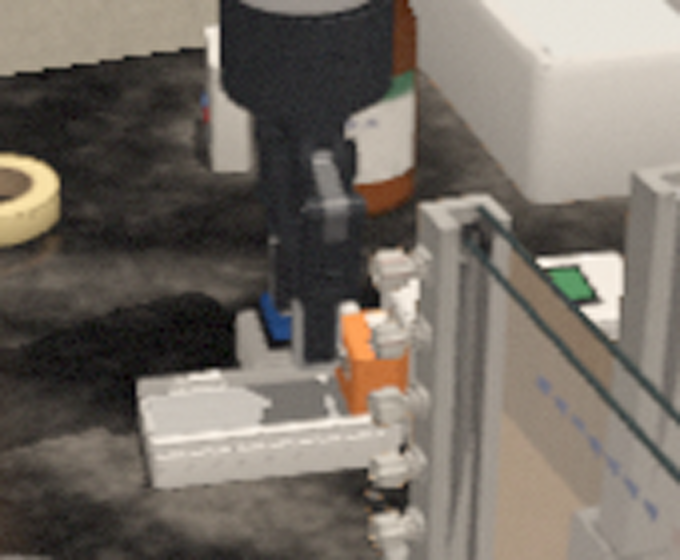

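The orange cartridge has popped out and sits at crop (370,360), against the chute finger at (325,340). The force readings agree: about 8.4 N on the key, more than its 4.5 N spring, so it is fully down, and about 2.3 N from the cartridge on the finger.

```bash
python3 - <<'E'
from h import *
W=np.load("side2.npy"); L=(W-O)@np.c_[X,Y,[0,0,1]]
print((L[225:252:4,314:332:3]*1000).round()[...,0])
print(job.job_done())
E
```

```text
[[-30. -25.  13.  19.   1.  nan]
 [-25. -17. -12.  -6.  -1.   1.]
 [-25. -20. -14. -55. -51. -47.]
 [-25. -22. -18. -55. -52. -47.]
 [-24. -24. -18. -13.  -7.  nan]
 [-24. -23. -19. -13.  -8.  -2.]
 [-24. -23. -19. -55. -51. -47.]]
the job is handed in; nothing more can be done
None
```

The job is handed in: the blue key is held fully down, and the cartridge is about 23 mm out of its 70 mm length, resting against the finger over the chute.

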